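# Put three reagent bottles back on their own drip trays

## Task

The three reagent bottles stand on one another's drip trays. Move each to the tray that has the shape of its own base (round bottle on the round tray, square bottle on the square tray, flat bottle on the oblong tray) so that all three stand upright in the middle of their trays; the cork mat is free for parking a bottle meanwhile. Keep the bottles upright, set them down rather than drop them, and leave the little vial, crucible and brass weight standing where they are.

Things in the scene. Friction and masses are not known exactly. Their poses are not given: they have to be found in the camera images.
- round_bottle_mid (a point): White plastic bottle with a round body 50 mm across, 106 mm tall in all. Origin at its centre, half-way up, on the vertical axis; z up. On top: round neck 24 mm across and 8 mm high, then a round blue screw cap 32 mm across and 28 mm high, the same on all three bottles, good to grip; the body's shoulder is 17 mm and the middle of the cap 39 mm above this point; the underside is 53 mm below it. About 0.16 kg. It starts on the oblong tray.
- square_bottle_mid (a point): White plastic bottle with a square body 44 x 44 mm, 96 mm tall in all. Origin at its centre, half-way up, on the vertical axis; z up. On top: round neck 24 mm across and 8 mm high, then a round blue screw cap 32 mm across and 28 mm high, the same on all three bottles, good to grip; the shoulder is 12 mm and the middle of the cap 34 mm above this point; the underside is 48 mm below it. x and y lie along the sides of the body. About 0.16 kg. It starts on the round tray.
- flat_bottle_mid (a point): White plastic flat bottle with an oblong body 60 mm (x) by 34 mm (y), 101 mm tall in all. Origin at its centre, half-way up, on the vertical axis; z up. On top: round neck 24 mm across and 8 mm high, then a round blue screw cap 32 mm across and 28 mm high, the same on all three bottles, good to grip; the shoulder is 14.5 mm and the middle of the cap 36.5 mm above this point; the underside is 50.5 mm below it. About 0.16 kg. It starts on the square tray.
- round_tray: Round stainless steel drip tray, fixed to the bench: 100 mm across outside, 92 mm inside, floor 3 mm above the bench, rim 8 mm above the bench. Origin at the centre of its underside, on the bench.
- square_tray: Square stainless steel drip tray, fixed: 96 x 96 mm outside, 88 x 88 mm inside, floor 3 mm and rim 8 mm above the bench. Origin at the centre of its underside; x and y along its sides.
- oblong_tray: Oblong stainless steel drip tray, fixed: 132 mm (x) by 96 mm (y) outside, 124 x 88 mm inside, floor 3 mm and rim 8 mm above the bench. Origin at the centre of its underside.
- cork_mat: Flat square cork mat without rim, fixed, 110 x 110 mm and 4 mm thick, free at the start: a bottle can be parked on it. Origin at the centre of its underside; x and y along its sides.
- vial_mid (a point): Bystander: small amber glass vial with a black cap, 24 mm across, 48 mm tall, standing loose between the trays. Origin at its centre.
- crucible_mid (a point): Bystander: small white ceramic crucible, 24 mm across the rim, 26 mm tall, standing loose between the trays. Origin at its centre.
- weight_mid (a point): Bystander: small brass balance weight with a knob, 24 mm across, 38 mm tall, standing loose between the trays. Origin at its centre.
Things that resemble listed ones, but are neither listed nor needed, are in the scene too. Leave any green or red look-alike of the part that bears flat_bottle_mid alone.

How it is judged:
At the end, for the whole second after the job is handed in: Each bottle stands on the floor of the tray of its own shape, its axis within 15 mm of the tray's centre, upright within 0.08 rad and at rest (horizontal distance between round_bottle_mid and round_tray below 0.015 m and height (world z) of round_bottle_mid between 0.053 and 0.059 m and angle between each of round_bottle_mid, square_bottle_mid, flat_bottle_mid's own z axis and vertical below 0.08 rad and linear speed of each of round_bottle, square_bottle, flat_bottle below 0.02 m/s and horizontal distance between square_bottle_mid and square_tray below 0.015 m and height (world z) of square_bottle_mid between 0.048 and 0.054 m and horizontal distance between flat_bottle_mid and oblong_tray below 0.015 m and height (world z) of flat_bottle_mid between 0.0505 and 0.0565 m); the robot touches nothing.
It fails at once if a bottle is tipped more than about 35 degrees from upright (angle between any of round_bottle_mid, square_bottle_mid, flat_bottle_mid's own z axis and vertical above 0.6 rad).
It fails at once if a bottle is dropped: touched by nothing with its underside more than 30 mm above the bench ((contact force between round_bottle and anything else below 0.02 N and height (world z) of round_bottle_mid above 0.083 m) or (contact force between square_bottle and anything else below 0.02 N and height (world z) of square_bottle_mid above 0.078 m) or (contact force between flat_bottle and anything else below 0.02 N and height (world z) of flat_bottle_mid above 0.0805 m)).
It fails at once if the vial, crucible or weight is knocked over or moved by more than 20 mm ((distance of vial_mid from where it was at the start of the episode above 0.02 m or angle between vial_mid's own z axis and vertical above 0.5 rad) or (distance of crucible_mid from where it was at the start of the episode above 0.02 m or angle between crucible_mid's own z axis and vertical above 0.5 rad) or (distance of weight_mid from where it was at the start of the episode above 0.02 m or angle between weight_mid's own z axis and vertical above 0.5 rad)).
It also fails if it takes over 115 s, if anything falls off the work surface, if the arm or the gripper's body presses on something with over 40 N, if the wrist force passes 120 N, or if a joint passes its speed limit or range.

## Robot

A 7-joint arm with a two-finger parallel gripper is mounted at the origin on the work surface. World frame = base frame: x ahead of the robot, y to its left, z up, the work surface at z = 0. Lengths are in m, angles in rad, forces in N, time in s.
With the tool pointing down it reaches from about 0.425 to 1.025 m from the base axis. Payload 9.4 kg.
Tool frame: the origin (TCP) lies midway between the tips of the shut fingers; the grasp point (between the pads) lies 19 mm behind it; z points along the fingers, x is the direction in which the jaws open and shut, and the axes are right-handed (so a half turn about z gives the same grasp; the last joint's range is limited). The gripper opens to 93 mm and grips with 3 to 60 N. Pads are 15 mm wide; open, the fingers measure 128 mm over their backs; the gripper's body (75 mm by 188 mm) begins 65 mm behind the grasp point.
Start: joints at [-1.206, 0.599, -0.003, 1.599, 0.002, 0.943, -0.08], TCP at [0.31, 0.655, 0.219] pointing down, gripper open.
Joint ranges: [-2.57, 2.57], [-0.35, 1.97], [-1.29, 1.29], [0.11, 2.56], [-1.05, 4.19], [0.11, 1.86], [-2.63, 2.63]. Speed limits (rad/s): [2.22, 2.22, 3.01, 3.01, 3.14, 3.14, 3.14].

## Interface

Orientations are given as a unit quaternion [x, y, z, w].
In Python, from bench import robot gives the robot as it stands.
- The arm moves only by the shell command python3 -m creep 'ROWS' [FORCE]. ROWS is JSON, a list of rows, each a list of 7 numbers: the turn, a rotation vector about the world's x, y, z in rad, then the shift along the world's x, y, z in mm, then the finger opening in mm, from 0 to 93. In form: [[rx, ry, rz, tx, ty, tz, fingers], ...]. A call has 1 to 12 rows; each row is the pose to reach, as a shift and turn from the pose measured when the call began; what a row does not reach only later rows make up. A row lasts 1/12 s, in which the tool goes at most 41.7 mm and 7.16 degrees, less where a joint would pass 70% of its speed; a pose out of reach is approached as far as the arm can. A call with a gripper value outside its range is refused whole. The fingers move at their own pace and stop on an object; FORCE is the grip in N (left out, the last holds). Time passes only in rows, so rows that repeat a pose let the fingers close. It gives the time, the measured TCP pose, the force and the opening at its end, in the units of the state.
- robot.get_obs(): the state, without advancing time (a new reading comes with each control period).
- robot.read_camera(name): name is "scene" or "top"; returns the picture (480x640x3 uint8, blue, green, red); there is no depth.
- robot.calibration(name): a dict with "vfov" (degrees; the focal length in pixels is half the picture's height over the tangent of half this angle, whatever the lens; pixels are square), "cx", "cy" (the principal point, pixels), "xyz" and "orientation" of the camera in the world. Camera axes: x right, y up, looking along -z (the intrinsics and any distortion apply to the point x, -y, -z); pixel columns grow to the right and rows downward; lengths in m; the calibration is good to about 2 mm. A picture is of the moment at which its call begins. calibration takes no time and is no camera call.
- robot.hand_in(): hands the job in, once; it reports no verdict.
The state is a dict: "clock": time; "joint_pos": joint angles; "qd": joint speeds; "tau": joint torques, N m; "tool_pos": TCP position; "tool_rot": TCP orientation; "ft_force": force on the tool from outside, world axes, zero at the start; "torque": the same for the moment, N m; "finger_gap": finger opening in m.
Only numpy, scipy, OpenCV 4.12 (cv2) and the standard library are available. Lean on these libraries where they do the work, as an engineer would, in place of code of your own. Each camera call takes 0.05 s, during which the arm holds its last target.

## Working session

There is one attempt and no reset: what is moved stays moved. The work goes in short steps, Python scripts to look and compute and a shell command to move; the robot and the scene stay as the last step left them, time stands still between calls to the robot, and variables do not carry over. Pictures are saved under pics/ and viewed, and the job is handed in when it is done.

```bash
ls; mkdir -p pics; python3 - <<'E'
from bench import robot
import cv2
for n in("scene","top"):
    cv2.imwrite(f"pics/{n}0.png",robot.read_camera(n)); print(robot.calibration(n))
o=robot.get_obs(); print(o)
E
```

```text
pics
{'vfov': 56.788209940747514, 'cx': 316.0408842049128, 'cy': 235.44623224757697, 'xyz': array([0.80906674, 0.32471971, 0.71992052]), 'orientation': array([0.09222711, 0.26007867, 0.90011132, 0.3371244 ])}
{'vfov': 45.869822407115514, 'cx': 314.5828613923957, 'cy': 234.6512513162621, 'xyz': array([0.30309145, 0.01703079, 1.18385188]), 'orientation': array([-0.07043596,  0.07802324,  0.72209922, -0.68375717])}
{'clock': 0.1, 'joint_pos': array([-1.20568926,  0.60007161, -0.00256852,  1.60006147,  0.001773  ,
        0.94289687, -0.07980618]), 'qd': array([-0.00052485, -0.00199645, -0.00028791, -0.00180313,  0.00014523,
       -0.00173063, -0.00019448]), 'tau': array([ 5.06867349e-03, -7.66560245e+01,  1.50250744e+00, -2.52936047e+01,
       -5.22501580e-02,  1.36397331e-02,  4.00772979e-05]), 'tool_pos': array([0.30979195, 0.65498482, 0.21782267]), 'tool_rot': array([ 8.44843555e-01,  5.35012947e-01, -5.78786730e-04,  4.24133577e-04]), 'ft_force': array([-0.65326459,  0.44081205,  0.77141846]), 'torque': array([-0.00938132,  0.00199046,  0.02114278]), 'finger_gap': 0.0930867201160867}
```

View pics/scene0.png

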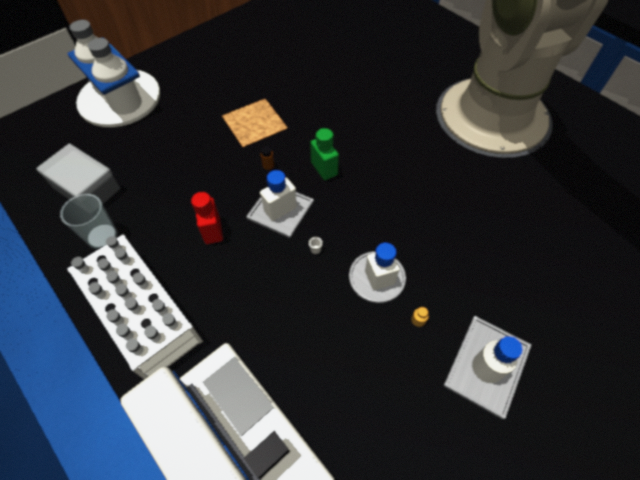

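View pics/top0.png

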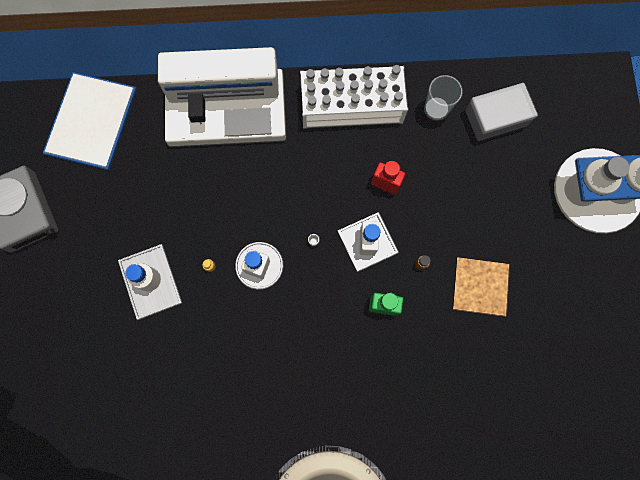

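The pictures show:
- **Scene view:** blue-capped white bottles at (277,190) on the square tray, (384,265) on the round tray and (503,355) on the oblong tray. The cork is at (255,122).
- **Top view:** bottles at (371,237), (254,262) and (138,276). The cork is at (481,287), vial (423,262), crucible (313,240) and weight (208,265).

What could be taken for the flat bottle in the top view: red (389,176), green (387,303), and the white grey-capped bottles at (605,175). I choose the white, blue-capped one at (371,237).

```bash
cat > h.py <<'E'
import numpy as np, cv2
from scipy.spatial.transform import Rotation as R
from bench import robot
def cam(n):
    c=robot.calibration(n); return c,240/np.tan(np.radians(c['vfov']/2)),R.from_quat(c['orientation']).as_matrix()
def cast(n,uv,z):
    c,f,M=cam(n); d=M@np.array([(uv[0]-c['cx'])/f,-(uv[1]-c['cy'])/f,-1]); p=c['xyz']; return (p+d*(z-p[2])/d[2])
def proj(n,P):
    c,f,M=cam(n); q=M.T@(np.array(P)-c['xyz']); return np.array([c['cx']+f*q[0]/-q[2],c['cy']-f*q[1]/-q[2]])
def tri(uv1,uv2):
    A=np.zeros((3,3));b=np.zeros(3)
    for n,uv in(("top",uv1),("scene",uv2)):
        p=cam(n)[0]['xyz'];d=cast(n,uv,0)-p;d/=np.linalg.norm(d);Q=np.eye(3)-np.outer(d,d);A+=Q;b+=Q@p
    return np.linalg.solve(A,b)
def blobs(im,lo,hi,amin=60,amax=2500):
    m=cv2.inRange(cv2.cvtColor(im,cv2.COLOR_BGR2HSV),lo,hi)
    n,l,s,c=cv2.connectedComponentsWithStats(m)
    return [(c[i].round(1),s[i]) for i in range(1,n) if amin<s[i][4]<amax]
E
cat > a.py <<'E'
from h import *
for k in ("xyz",): print(robot.calibration('top').keys())
T=cv2.imread('pics/top0.png');S=cv2.imread('pics/scene0.png')
for n,I in(("top",T),("scene",S)):
    for c,s in blobs(I,(100,180,60),(130,255,255)): print(n,'blue',c,s, cast(n,c,.092).round(4))
# trays: grey+white mask incl. blue caps, per-ROI convex hull
for n,I,rois in(("top",T,dict(ob=(105,230,195,330),rd=(228,235,292,297),sq=(330,205,405,277),cork=(445,250,520,325))),
            ("scene",S,dict(ob=(435,310,545,425),rd=(342,235,412,308),sq=(240,165,320,240),cork=(215,95,295,150)))):
    hsv=cv2.cvtColor(I,cv2.COLOR_BGR2HSV)
    for k,(x0,y0,x1,y1) in rois.items():
        m=np.zeros(I.shape[:2],np.uint8); m[y0:y1,x0:x1]=(hsv[y0:y1,x0:x1,2]>75)*255
        if k!='cork': m[(hsv[...,1]>100)]=0
        cs=max(cv2.findContours(m,0,cv2.CHAIN_APPROX_NONE)[0],key=cv2.contourArea)
        z=.004 if k=='cork' else .008
        P=np.array([cast(n,p[0],z)[:2]*1000 for p in cv2.convexHull(cs)],np.float32)
        if k=='rd': print(n,k,cv2.minEnclosingCircle(P),cv2.fitEllipse(P))
        else: print(n,k,cv2.minAreaRect(P))
E
python3 a.py
python3 - <<'E'
import cv2
I=cv2.imread('pics/top0.png');a=cv2.resize(I[190:330,330:530],None,fx=4,fy=4,interpolation=cv2.INTER_CUBIC)
cv2.imwrite('pics/crop1.png',a)
E
```

```text
dict_keys(['vfov', 'cx', 'cy', 'xyz', 'orientation'])
top blue [ 66.6 158.3] [ 45 153  43  12  63] [0.7205 0.4908 0.092 ]
top blue [371.1 233.5] [364 225  16  17  66] [ 0.5321 -0.1126  0.092 ]
top blue [252.  259.8] [245 252  17  17 127] [0.4923 0.1233 0.092 ]
top blue [135. 273.] [126 265  19  17 250] [0.4787 0.3504 0.092 ]
scene blue [603.8  32.4] [593  26  23  13  66] [-0.3075  0.0442  0.092 ]
scene blue [104.6  74.6] [ 69  52  68  40 443] [ 0.6316 -0.5903  0.092 ]
scene blue [275.5 179.5] [266 169  20  23 331] [ 0.5331 -0.1149  0.092 ]
scene blue [385.3 252.8] [375 242  22  24 395] [0.4933 0.1234 0.092 ]
scene blue [507.9 349.1] [495 337  26  25 482] [0.4753 0.3502 0.092 ]
top ob ((474.1758117675781, 346.5918884277344), (133.975830078125, 97.73367309570312), 18.05685806274414)
top rd ((495.3127746582031, 117.85641479492188), 50.65098190307617) ((495.43878173828125, 117.75542449951172), (100.1849136352539, 100.5068359375), 110.16065979003906)
top sq ((533.831298828125, -113.86377716064453), (98.22905731201172, 97.8450927734375), 21.637807846069336)
top cork ((425.9658508300781, -344.0257263183594), (110.75968933105469, 111.50660705566406), 79.2300796508789)
scene ob ((473.8656311035156, 347.6435241699219), (135.91551208496094, 98.64241790771484), 18.05713653564453)
scene rd ((496.13043212890625, 119.47747039794922), 51.68441390991211) ((496.0814514160156, 119.52459716796875), (101.51689147949219, 102.88700103759766), 103.75990295410156)
scene sq ((524.5869140625, -119.72024536132812), (124.08439636230469, 107.87383270263672), 22.01723861694336)
scene cork ((426.6036376953125, -342.4314270019531), (117.1533432006836, 114.85672760009766), 79.35364532470703)
```

View pics/crop1.png

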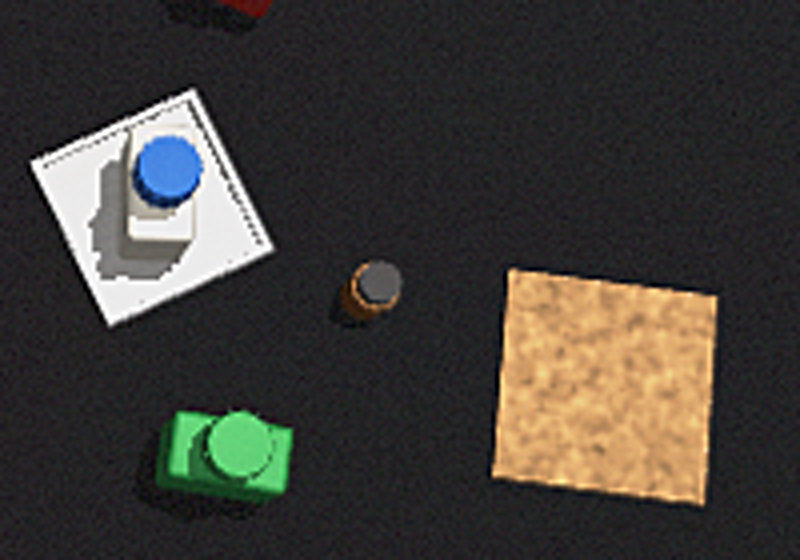

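The crop confirms it: an oblong white body with a blue cap on the square tray, and the vial beside it. The green look-alike sits below and left alone.

```bash
cat > caps.py <<'E'
from h import *
import sys
def caps(T,S):
    t=blobs(T,(100,120,60),(125,255,255),90);s=blobs(S,(100,120,60),(125,255,255),90,900)
    out=[]
    for c,a in t:
        for d,b in s:
            X=tri(c,d); e=np.hypot(*(proj("top",X)-c))+np.hypot(*(proj("scene",X)-d))
            if e<4 and .03<X[2]<.4: out.append((c,d,X.round(4),round(e,2)))
    return out
if __name__=="__main__":
    k=sys.argv[1]
    if k!='0':
        for n in("scene","top"): cv2.imwrite(f"pics/{n}{k}.png",robot.read_camera(n))
    T=cv2.imread(f'pics/top{k}.png');S=cv2.imread(f'pics/scene{k}.png')
    for o in caps(T,S):
        print(*o,'| z.09:',cast('top',o[0],.09)[:2].round(4),cast('scene',o[1],.09)[:2].round(4))
    o=robot.get_obs();print(o['clock'],o['tool_pos'].round(4),R.from_quat(o['tool_rot']).as_euler('xyz').round(3),o['finger_gap'].round(4),o['joint_pos'].round(2),o['ft_force'].round(1))
E
python3 caps.py 0
python3 -c "
from h import *
T=cv2.imread('pics/top0.png')
print(robot.get_obs()['tool_rot'],R.from_quat(robot.get_obs()['tool_rot']).as_matrix().round(2))
for n,u in dict(green=(390,301),red=(392,170)).items(): print(n,cast('top',u,.1))
for n,u in dict(vial=(424,262),cru=(313,240),wt=(208,265)).items(): print(n,cast('top',u,.03))
"
```

```text
[220.1  85.3] [216.3 433.6] [0.8526 0.1745 0.1147] 0.03 | z.09: [0.8653 0.1782] [0.8544 0.1684]
[371.4 232.3] [275.7 179.8] [ 0.5341 -0.1131  0.0937] 0.11 | z.09: [ 0.5349 -0.1136] [ 0.5324 -0.1155]
[252.9 259.5] [385.2 253.3] [0.493  0.1224 0.0891] 0.77 | z.09: [0.4932 0.1217] [0.4931 0.1233]
[135. 273.] [508.1 349. ] [0.4778 0.3496 0.0967] 0.85 | z.09: [0.479 0.351] [0.4739 0.3504]
[ 8.44843555e-01  5.35012947e-01 -5.78786730e-04  4.24133577e-04] [[ 0.43  0.9  -0.  ]
 [ 0.9  -0.43 -0.  ]
 [-0.    0.   -1.  ]]
green [ 0.39709508 -0.13764138  0.1       ]
red [ 0.65802573 -0.16333519  0.1       ]
vial [ 0.47928899 -0.22428941  0.03      ]
cru [0.53785259 0.00163481 0.03      ]
wt [0.49716005 0.21992993 0.03      ]Traceback (most recent call last):
  File "caps.py", line 18, in <module>
    o=robot.get_obs();print(o['clock'],o['tool_pos'].round(4),R.from_quat(o['tool_rot']).as_euler('xyz').round(3),o['finger_gap'].round(4),o['joint_pos'].round(2),o['ft_force'].round(1))
                                                                                                                  ^^^^^^^^^^^^^^^^^^^^^
AttributeError: 'float' object has no attribute 'round'
```

Nothing tall lies on the straight path at z = 0.218, so I go over the flat bottle first, at (0.534, -0.1145).

```bash
sed -i "s/o\['finger_gap'\].round(4)/round(o['finger_gap'],4)/" caps.py
python3 -m creep '[[0,0,0,10,-34,0,70],[0,0,0,20,-68,0,70],[0,0,0,30,-102,0,70],[0,0,0,40,-136,0,70],[0,0,0,50,-170,0,70],[0,0,0,60,-204,0,70],[0,0,0,70,-238,0,70],[0,0,0,80,-272,0,70],[0,0,0,90,-306,0,70],[0,0,0,100,-340,0,70],[0,0,0,110,-374,0,70],[0,0,0,120,-408,0,70]]' 15
```

```text
clock: 1.1
tool_pos: [0.4299, 0.2452, 0.2178]
tool_rot: [0.845, 0.535, -0.001, 0.0]
ft_force: [0.0, 0.3, 1.2]
finger_gap: 0.0701
```

```bash
python3 -m creep '[[0,0,0,10,-35,0,70],[0,0,0,20,-70,0,70],[0,0,0,30,-105,0,70],[0,0,0,40,-140,0,70],[0,0,0,50,-175,0,70],[0,0,0,60,-210,0,70],[0,0,0,70,-245,0,70],[0,0,0,80,-280,0,70],[0,0,0,90,-315,0,70],[0,0,0,99,-345,0,70],[0,0,0,104,-360,0,70],[0,0,0,104,-360,0,70]]'
python3 caps.py 1
```

```text
clock: 2.1
tool_pos: [0.5343, -0.1191, 0.2176]
tool_rot: [0.846, 0.533, -0.001, 0.001]
ft_force: [-0.3, -0.2, -0.1]
finger_gap: 0.07
[217.6  85.4] [216.5 433.8] [0.851  0.1776 0.1204] 2.21 | z.09: [0.8653 0.1834] [0.8543 0.1687]
[371.3 232.4] [275.6 180. ] [ 0.5341 -0.1131  0.0931] 0.08 | z.09: [ 0.5347 -0.1134] [ 0.5328 -0.1153]
[252.9 259.4] [385.2 253.2] [0.4931 0.1224 0.0895] 0.8 | z.09: [0.4934 0.1217] [0.493  0.1231]
[135. 273.] [508.1 349. ] [0.4778 0.3496 0.0967] 0.85 | z.09: [0.479 0.351] [0.4739 0.3504]
2.2 [ 0.5335 -0.1148  0.2174] [-3.141e+00  2.000e-03  1.128e+00] 0.0698 [ 0.05  0.39  0.08  2.02 -0.04  0.74  1.28] [-0.5  0.1 -0.4]
```

```bash
python3 -m creep '[[0,0,0,0,0,-20,70],[0,0,0,0,0,-40,70],[0,0,0,0,0,-60,70],[0,0,0,0,0,-80,70],[0,0,0,0,0,-100,70],[0,0,0,0,0,-110,70],[0,0,0,0,0,-110,70]]'
python3 caps.py 2
```

```text
clock: 2.78
tool_pos: [0.5322, -0.1131, 0.1055]
tool_rot: [0.845, 0.535, -0.002, -0.001]
ft_force: [-0.2, -0.5, -0.5]
finger_gap: 0.07
[218.   85.5] [216.7 434. ] [0.8513 0.1773 0.1188] 1.75 | z.09: [0.865  0.1825] [0.8542 0.1691]
[252.9 259.4] [385.2 253.2] [0.4931 0.1224 0.0895] 0.8 | z.09: [0.4934 0.1217] [0.493  0.1231]
[135. 273.] [508.1 349. ] [0.4778 0.3496 0.0967] 0.85 | z.09: [0.479 0.351] [0.4739 0.3504]
2.8833 [ 0.5335 -0.114   0.1076] [-3.140e+00  2.000e-03  1.129e+00] 0.0702 [ 0.07  0.55  0.06  2.11 -0.06  0.49  1.3 ] [-0.3 -0.  -0. ]
```

```bash
python3 -c "
import cv2,numpy as np
a=cv2.resize(cv2.imread('pics/scene2.png')[80:300,180:440],(400,338));b=cv2.resize(cv2.imread('pics/top2.png')[130:330,280:517],(400,338))
cv2.imwrite('pics/c2.png',np.hstack([a,b]))"
```

```text
(no output)
```

View pics/c2.png

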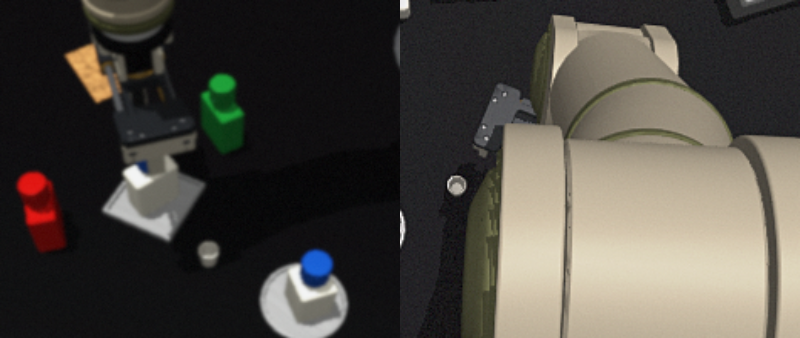

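The scene view shows the fingers either side of the flat bottle's cap, clear of the red and green bottles. The arm hides the top view. Next I descend and grip.

```bash
python3 -m creep '[[0,0,0,0,0,-12,70],[0,0,0,0,0,-24,70],[0,0,0,0,0,-33,70],[0,0,0,0,0,-34,70],[0,0,0,0,0,-34,50],[0,0,0,0,0,-34,40],[0,0,0,0,0,-34,20],[0,0,0,0,0,-34,20],[0,0,0,0,0,-34,20],[0,0,0,0,0,-34,20],[0,0,0,0,0,-34,20]]' 20; python3 caps.py 3|tail -1
```

```text
clock: 3.8
tool_pos: [0.5335, -0.114, 0.0738]
tool_rot: [0.845, 0.535, -0.001, -0.0]
ft_force: [-0.4, -0.0, 2.2]
finger_gap: 0.0317
3.9 [ 0.5336 -0.114   0.0738] [-3.140e+00  1.000e-03  1.129e+00] 0.0318 [ 0.07  0.6   0.05  2.13 -0.06  0.41  1.3 ] [-1.1  0.9  1.5]
```

```bash
python3 -m creep '[[0,0,0,0,0,5,20],[0,0,0,0,0,15,20],[0,0,0,0,0,30,20],[0,0,0,0,0,45,20],[0,0,0,0,0,60,20],[0,0,0,0,0,75,20],[0,0,0,0,0,80,20],[0,0,0,0,0,80,20]]'; python3 caps.py 4|tail -1
```

```text
clock: 4.57
tool_pos: [0.5342, -0.1141, 0.1554]
tool_rot: [0.845, 0.535, 0.0, 0.001]
ft_force: [0.4, 0.2, -2.4]
finger_gap: 0.0319
4.6667 [ 0.5334 -0.1139  0.1538] [-3.140e+00  1.000e-03  1.129e+00] 0.0316 [ 0.06  0.47  0.07  2.08 -0.05  0.59  1.29] [-0.6  0.5 -2.5]
```

View pics/scene4.png

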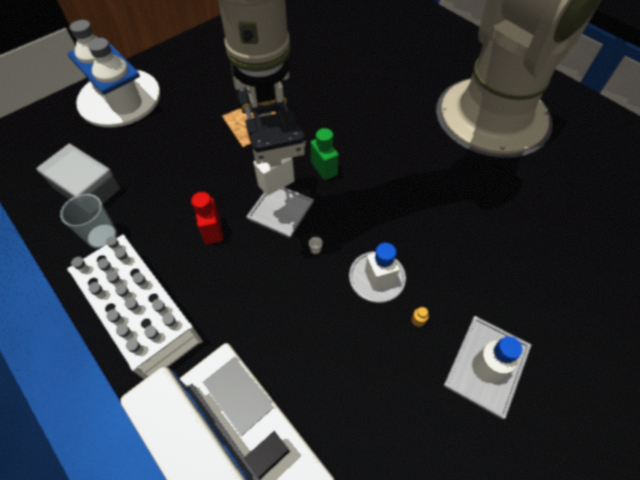

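The bottle is held upright at (275,175), above the square tray. Now to the cork.

```bash
python3 -m creep '[[0,0,0,-5,-11,0,20],[0,0,0,-15,-32,0,20],[0,0,0,-27,-58,0,20],[0,0,0,-39,-84,0,20],[0,0,0,-51,-110,0,20],[0,0,0,-63,-136,0,20],[0,0,0,-75,-162,0,20],[0,0,0,-87,-187,0,20],[0,0,0,-97,-208,0,20],[0,0,0,-104,-222,0,20],[0,0,0,-107,-229,0,20],[0,0,0,-107,-229,0,20]]'; python3 caps.py 5|tail -1
```

```text
clock: 5.67
tool_pos: [0.4245, -0.3448, 0.153]
tool_rot: [0.846, 0.534, -0.002, -0.001]
ft_force: [0.4, 0.3, -2.4]
finger_gap: 0.0317
5.7667 [ 0.4262 -0.3423  0.1532] [-3.139e+00  1.000e-03  1.129e+00] 0.0315 [ 0.54  0.48  0.04  2.07 -0.03  0.6   1.74] [ 0.1  0.7 -1.1]
```

```bash
python3 -m creep '[[0,0,0,0,0,-10,20],[0,0,0,0,0,-25,20],[0,0,0,0,0,-40,20],[0,0,0,0,0,-55,20],[0,0,0,0,0,-66,20],[0,0,0,0,0,-73,20],[0,0,0,0,0,-75,20],[0,0,0,0,0,-77,20],[0,0,0,0,0,-78,20],[0,0,0,0,0,-78,20],[0,0,0,0,0,-78,20]]'; python3 caps.py 6|tail -1
```

```text
clock: 6.68
tool_pos: [0.4265, -0.3425, 0.0757]
tool_rot: [0.845, 0.535, -0.001, -0.0]
ft_force: [0.2, 0.1, -2.0]
finger_gap: 0.0318
6.7833 [ 0.4265 -0.3425  0.0757] [-3.140e+00  1.000e-03  1.129e+00] 0.0319 [ 0.55  0.6   0.03  2.13 -0.04  0.42  1.74] [-0.3 -0.1 -2.7]
```

View pics/scene6.png

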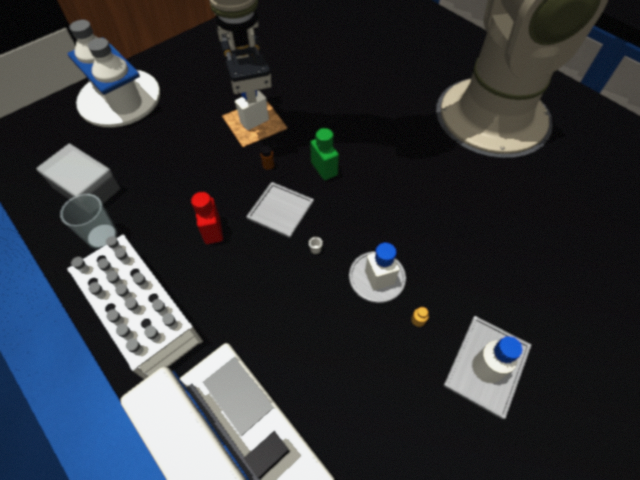

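The bottle is just above the cork at (252,110), with its weight still on the gripper. I lower it 1–2 mm, release, and rise.

```bash
python3 -m creep '[[0,0,0,0,0,-1,20],[0,0,0,0,0,-2,20],[0,0,0,0,0,-2,20],[0,0,0,0,0,-2,20]]'; python3 caps.py 7|tail -1
```

```text
clock: 7.12
tool_pos: [0.4269, -0.3422, 0.0745]
tool_rot: [0.845, 0.535, -0.0, -0.0]
ft_force: [-0.5, 4.2, 8.5]
finger_gap: 0.0315
7.2167 [ 0.4269 -0.3423  0.0745] [-3.141e+00  1.000e-03  1.129e+00] 0.0317 [ 0.55  0.6   0.03  2.13 -0.04  0.42  1.74] [-1.1  2.9  8.3]
```

```bash
python3 -m creep '[[0,0,0,0,0,0,40],[0,0,0,0,0,0,50],[0,0,0,0,0,0,70],[0,0,0,0,0,0,70],[0,0,0,0,0,0,70],[0,0,0,0,0,15,70],[0,0,0,0,0,40,70],[0,0,0,0,0,65,70],[0,0,0,0,0,90,70],[0,0,0,0,0,100,70]]'; python3 caps.py 8
```

```text
clock: 8.05
tool_pos: [0.4276, -0.343, 0.1773]
tool_rot: [0.845, 0.535, 0.0, 0.002]
ft_force: [0.6, -0.5, 0.1]
finger_gap: 0.0699
[217.6  85.4] [216.7 434.1] [0.8511 0.1778 0.1198] 2.0 | z.09: [0.8653 0.1834] [0.8543 0.1692]
[585.9 166.9] [104.7  71.1] [ 0.6361 -0.5385  0.1321] 3.04 | z.09: [ 0.6469 -0.5587] [ 0.6255 -0.6039]
[252.9 259.4] [385.2 253.2] [0.4931 0.1224 0.0895] 0.8 | z.09: [0.4934 0.1217] [0.493  0.1231]
[135.1 273. ] [508.1 349. ] [0.4777 0.3495 0.0966] 0.96 | z.09: [0.479  0.3508] [0.4739 0.3504]
[493.3 281.2] [248.3  89.3] [ 0.4257 -0.3425  0.0928] 1.07 | z.09: [ 0.4252 -0.3426] [ 0.4245 -0.3465]
8.15 [ 0.4276 -0.3429  0.1761] [3.139e+00 1.000e-03 1.129e+00] 0.0698 [ 0.54  0.44  0.05  2.05 -0.03  0.64  1.74] [ 0.5 -0.3 -0.4]
```

View pics/scene8.png

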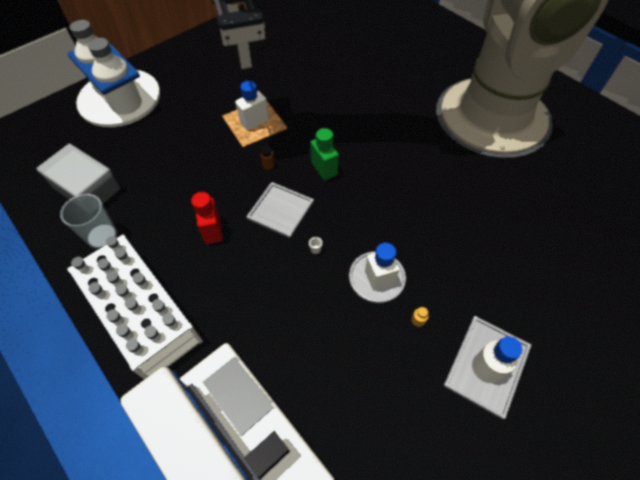

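The flat bottle stands upright on the cork at (250,108), and the bystanders have not moved. The square tray is clear now, so I measure it again in both views and then go to the square bottle.

```bash
sed -i "s#pics/top0#pics/top8#;s#pics/scene0#pics/scene8#" a.py; python3 a.py | grep sq
python3 -m creep '[[0,0,0,1,10,3,70],[0,0,0,5,40,6,70],[0,0,0,10,80,9,70],[0,0,0,15,120,12,70],[0,0,0,20,160,15,70],[0,0,0,25,200,18,70],[0,0,0,31,240,21,70],[0,0,0,36,280,24,70],[0,0,0,42,320,27,70],[0,0,0,47,360,30,70],[0,0,0,52,400,30,70],[0,0,0,56,430,30,70]]'
```

```text
top sq ((533.9933471679688, -113.79808807373047), (97.93170928955078, 97.8313980102539), 21.67637062072754)
scene sq ((533.8447265625, -111.65101623535156), (100.41632080078125, 100.34979248046875), 21.704404830932617)
clock: 9.15
tool_pos: [0.4826, 0.0912, 0.2049]
tool_rot: [0.844, 0.536, -0.0, 0.001]
ft_force: [0.3, -0.4, 0.3]
finger_gap: 0.0703
```

```bash
python3 -m creep '[[0,0,0,5,16,0,70],[0,0,0,10,31,0,70],[0,0,0,10,31,-20,70],[0,0,0,10,31,-45,70],[0,0,0,10,31,-70,70],[0,0,0,10,31,-90,70],[0,0,0,10,31,-100,70],[0,0,0,10,31,-100,70]]'; python3 caps.py 9|tail -1
```

```text
clock: 9.82
tool_pos: [0.4904, 0.1221, 0.1021]
tool_rot: [0.844, 0.537, -0.003, 0.0]
ft_force: [0.2, -0.4, 0.3]
finger_gap: 0.0705
9.9167 [0.4921 0.1223 0.1046] [3.141e+00 2.000e-03 1.132e+00] 0.0699 [-0.36  0.52  0.    2.19  0.    0.43  0.78] [-0.5 -0.9 -0.2]
```

View pics/scene9.png

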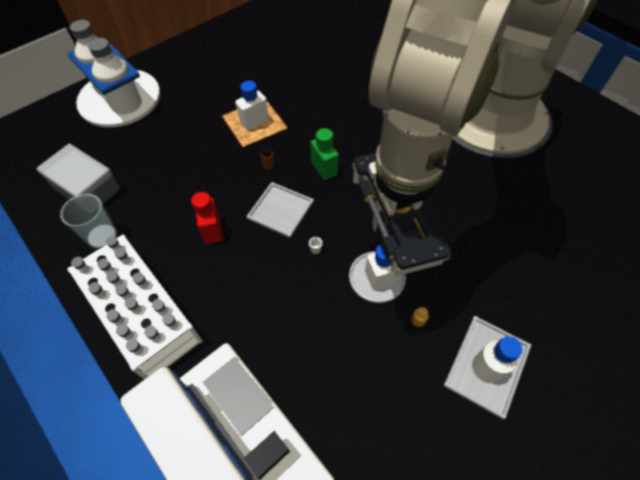

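The fingers straddle the square bottle's cap at (384,257). I descend to z = 0.069 and grip.

```bash
python3 -m creep '[[0,0,0,0,0,-12,70],[0,0,0,0,0,-24,70],[0,0,0,0,0,-34,70],[0,0,0,0,0,-35,70],[0,0,0,0,0,-35,50],[0,0,0,0,0,-35,40],[0,0,0,0,0,-35,20],[0,0,0,0,0,-35,20],[0,0,0,0,0,-35,20],[0,0,0,0,0,-35,20],[0,0,0,0,0,-35,20]]' 20; python3 -m creep '[[0,0,0,0,0,5,20],[0,0,0,0,0,15,20],[0,0,0,0,0,30,20],[0,0,0,0,0,45,20],[0,0,0,0,0,60,20],[0,0,0,0,0,75,20],[0,0,0,0,0,80,20],[0,0,0,0,0,80,20]]'; python3 caps.py 10|tail -1
```

```text
clock: 10.83
tool_pos: [0.4922, 0.1224, 0.0698]
tool_rot: [0.844, 0.536, -0.001, 0.001]
ft_force: [0.2, -0.1, 2.0]
finger_gap: 0.0315
clock: 11.5
tool_pos: [0.4928, 0.1225, 0.1514]
tool_rot: [0.844, 0.536, 0.001, 0.001]
ft_force: [-0.5, 0.0, -0.9]
finger_gap: 0.0319
11.6 [0.4921 0.1224 0.1498] [3.141e+00 2.000e-03 1.132e+00] 0.0315 [-0.36  0.44  0.01  2.16 -0.    0.54  0.78] [-0.5  0.6 -2. ]
```

View pics/scene10.png

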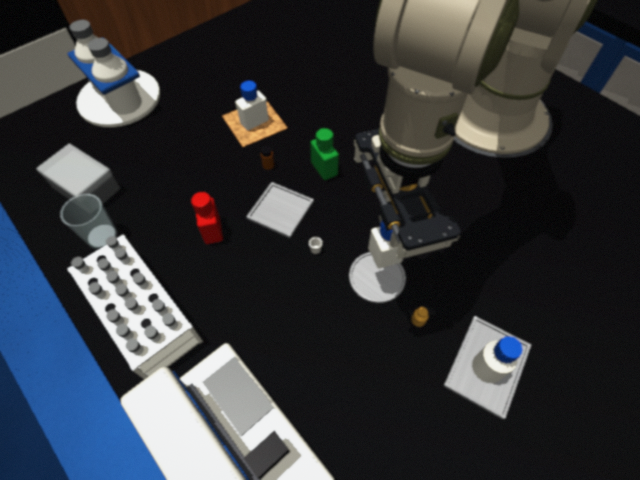

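The square bottle is held and upright, above its tray at (383,245). Next: shift (42, -235) to the square tray.

```bash
python3 -m creep '[[0,0,0,2,-11,0,20],[0,0,0,6,-33,0,20],[0,0,0,11,-60,0,20],[0,0,0,16,-87,0,20],[0,0,0,21,-114,0,20],[0,0,0,25,-141,0,20],[0,0,0,30,-168,0,20],[0,0,0,35,-193,0,20],[0,0,0,39,-214,0,20],[0,0,0,41,-228,0,20],[0,0,0,42,-235,0,20],[0,0,0,42,-235,0,20]]'; python3 -m creep '[[0,0,0,0,0,0,20],[0,0,0,0,0,0,20]]';python3 caps.py 11|tail -1
```

```text
clock: 12.6
tool_pos: [0.5334, -0.115, 0.1489]
tool_rot: [0.845, 0.535, -0.001, 0.001]
ft_force: [0.3, -0.3, -1.2]
finger_gap: 0.0317
clock: 12.77
tool_pos: [0.5329, -0.1144, 0.1485]
tool_rot: [0.845, 0.535, -0.002, 0.0]
ft_force: [0.3, -0.1, -0.7]
finger_gap: 0.0319
12.8667 [ 0.5332 -0.1139  0.1488] [-3.140e+00  3.000e-03  1.131e+00] 0.0316 [ 0.12  0.48 -0.02  2.08  0.02  0.59  1.22] [ 0.6 -0.5 -1.3]
```

View pics/scene11.png

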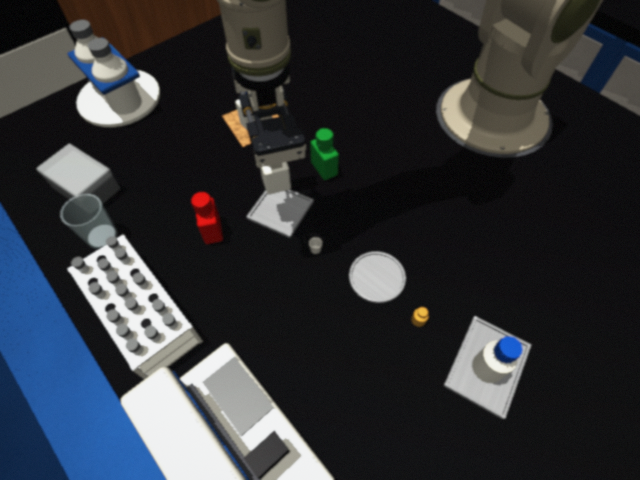

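The bottle hangs over the square tray at (278,180). I lower it to the height it was gripped at, 0.0698.

```bash
python3 -m creep '[[0,0,0,0.5,0,-10,20],[0,0,0,0.5,0,-25,20],[0,0,0,0.5,0,-40,20],[0,0,0,0.5,0,-55,20],[0,0,0,0.5,0,-66,20],[0,0,0,0.5,0,-73,20],[0,0,0,0.5,0,-76,20],[0,0,0,0.5,0,-78,20],[0,0,0,0.5,0,-79,20],[0,0,0,0.5,0,-80,20],[0,0,0,0.5,0,-80,20],[0,0,0,0.5,0,-80,20]]'; python3 caps.py 12|tail -1
```

```text
clock: 13.87
tool_pos: [0.5342, -0.1137, 0.0696]
tool_rot: [0.844, 0.536, -0.001, 0.001]
ft_force: [-1.3, 1.7, 3.4]
finger_gap: 0.0316
13.9667 [ 0.5342 -0.1136  0.0696] [3.142e+00 2.000e-03 1.131e+00] 0.0316 [ 0.11  0.61 -0.01  2.13  0.02  0.41  1.21] [-0.3  1.6  7.5]
```

View pics/scene12.png

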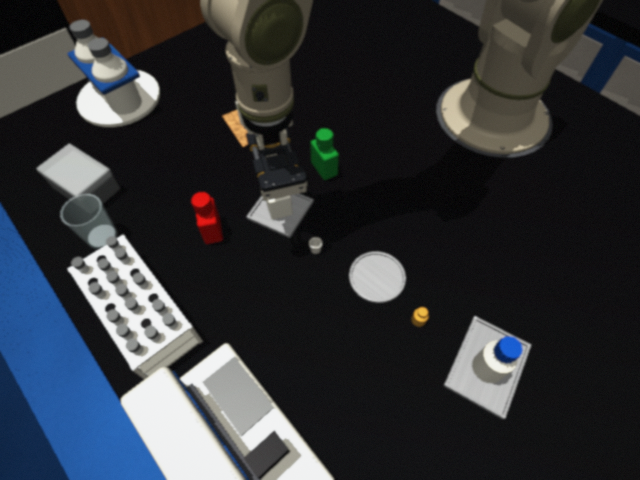

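The bottle is standing in the tray, with the contact force felt. I release, rise, and head for the round bottle.

```bash
python3 -m creep '[[0,0,0,0,0,0,40],[0,0,0,0,0,0,50],[0,0,0,0,0,0,70],[0,0,0,0,0,0,70],[0,0,0,0,0,0,70],[0,0,0,0,0,15,70],[0,0,0,0,0,40,70],[0,0,0,0,0,70,70],[0,0,0,0,0,100,70],[0,0,0,0,0,130,70],[0,0,0,0,0,140,70]]'
python3 -m creep '[[0,0,0,0,15,0,70],[0,0,0,-5,50,0,70],[0,0,0,-10,85,0,70],[0,0,0,-14,120,0,70],[0,0,0,-18,155,0,70],[0,0,0,-22,190,0,70],[0,0,0,-26,225,0,70],[0,0,0,-30,260,0,70],[0,0,0,-34,295,0,70],[0,0,0,-38,330,0,70],[0,0,0,-42,365,0,70],[0,0,0,-46,400,0,70]]'; python3 caps.py 13; sed -i "s#pics/top8#pics/top13#;s#pics/scene8#pics/scene13#" a.py; python3 a.py | grep rd
```

```text
clock: 14.88
tool_pos: [0.5356, -0.114, 0.2134]
tool_rot: [0.844, 0.536, 0.001, 0.002]
ft_force: [0.5, -1.1, -0.1]
finger_gap: 0.0703
clock: 15.88
tool_pos: [0.4889, 0.2875, 0.2128]
tool_rot: [0.844, 0.536, 0.001, 0.002]
ft_force: [-0.0, -0.8, -0.1]
finger_gap: 0.0701
[218.9  85.4] [216.8 434.3] [0.8521 0.1764 0.1162] 0.7 | z.09: [0.8652 0.1807] [0.8543 0.1695]
[371.8 232.5] [275.4 181.3] [ 0.5345 -0.1143  0.0887] 0.29 | z.09: [ 0.5345 -0.1143] [ 0.5349 -0.1131]
[493.8 280.1] [248.3  89.2] [ 0.4268 -0.3425  0.0941] 0.04 | z.09: [ 0.4273 -0.3438] [ 0.4243 -0.3468]
15.9833 [0.4879 0.2926 0.2127] [ 3.139e+00 -2.000e-03  1.138e+00] 0.07 [-0.6   0.42 -0.06  1.97  0.04  0.75  0.46] [ 1.  -0.5  0.1]
top rd ((495.3101501464844, 117.86864471435547), 50.64715576171875) ((495.42022705078125, 117.78878784179688), (100.09526824951172, 100.45919799804688), 116.23680877685547)
scene rd ((496.0906982421875, 119.58142852783203), 51.71384811401367) ((496.0018615722656, 119.50383758544922), (101.4242172241211, 103.11528015136719), 103.3769760131836)
```

View pics/scene13.png

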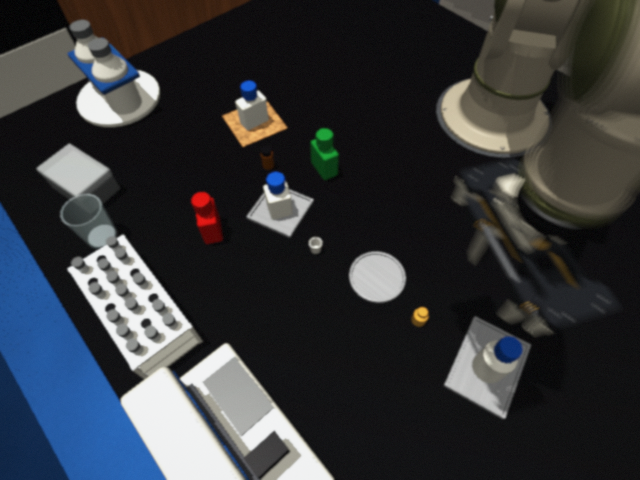

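The square bottle stands upright in the middle of its tray, with its cap at (276,181), which casts to (0.534, -0.114). Now for the round bottle.

```bash
python3 -m creep '[[0,0,0,-4,20,0,70],[0,0,0,-8,45,0,70],[0,0,0,-11,57,0,70],[0,0,0,-11,57,0,70],[0,0,0,-11,57,-20,70],[0,0,0,-11,57,-45,70],[0,0,0,-11,57,-70,70],[0,0,0,-11,57,-90,70],[0,0,0,-11,57,-97,70],[0,0,0,-11,57,-97,70]]'; python3 caps.py 14|tail -1
```

```text
clock: 16.82
tool_pos: [0.4765, 0.3474, 0.114]
tool_rot: [0.843, 0.538, -0.0, 0.001]
ft_force: [0.2, -0.7, 0.9]
finger_gap: 0.0703
16.9167 [0.4774 0.3488 0.1163] [ 3.138e+00 -1.000e-03  1.137e+00] 0.0699 [-0.69  0.57 -0.06  2.    0.06  0.57  0.35] [0.2 0.3 0.3]
```

View pics/scene14.png

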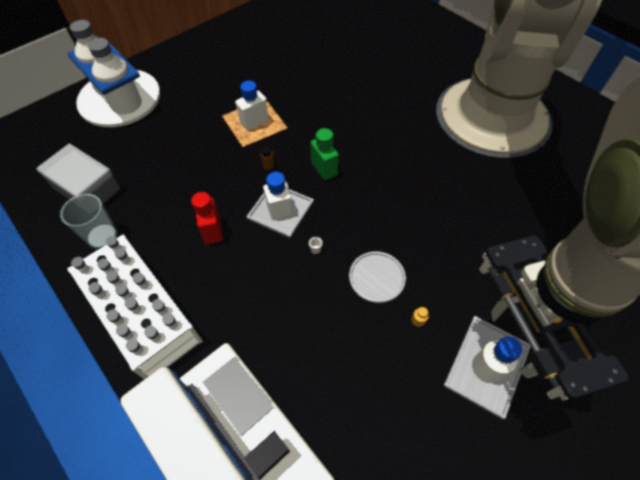

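```bash
python3 -c "
from h import *
P=np.array([.4774,.3488,.1163]);x=np.array([.42,.9,0])
for s in(-.04,0,.04): print(proj('scene',P+s*x).round())
print(proj('scene',[.477,.35,.095]).round())
a=cv2.resize(cv2.imread('pics/scene14.png')[220:430,430:640],(600,600));cv2.imwrite('pics/c14.png',a)"
```

```text
[498. 318.]
[512. 344.]
[527. 372.]
[508. 349.]
```

View pics/c14.png

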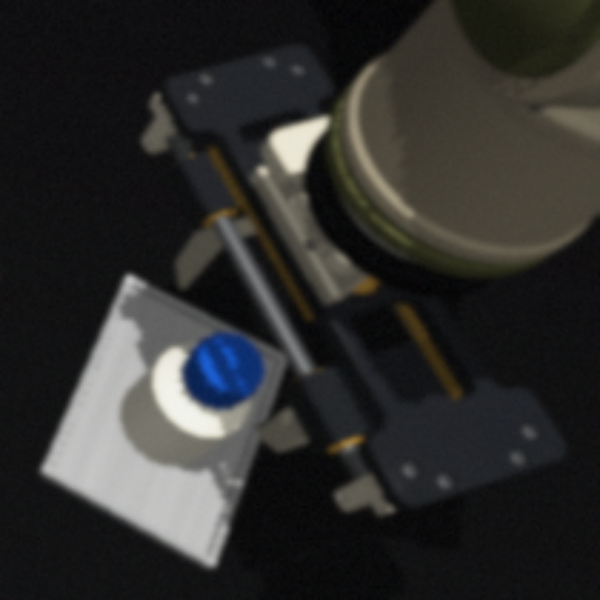

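The finger tips show at (495,320) and (524,372), as projected, so the cap at (508,349) is centred between them. I descend to z = 0.079, grip and lift.

```bash
python3 -m creep '[[0,0,0,0,1,-12,70],[0,0,0,0,1,-24,70],[0,0,0,0,1,-36,70],[0,0,0,0,1,-37,70],[0,0,0,0,1,-37,50],[0,0,0,0,1,-37,40],[0,0,0,0,1,-37,20],[0,0,0,0,1,-37,20],[0,0,0,0,1,-37,20],[0,0,0,0,1,-37,20],[0,0,0,0,1,-37,20]]' 20; python3 -m creep '[[0,0,0,0,0,5,20],[0,0,0,0,0,15,20],[0,0,0,0,0,30,20],[0,0,0,0,0,45,20],[0,0,0,0,0,60,20],[0,0,0,0,0,75,20],[0,0,0,0,0,80,20],[0,0,0,0,0,80,20]]'; python3 caps.py 15|tail -1
```

```text
clock: 17.83
tool_pos: [0.4776, 0.3499, 0.0795]
tool_rot: [0.843, 0.539, 0.002, 0.001]
ft_force: [1.0, 1.4, 1.7]
finger_gap: 0.0316
clock: 18.5
tool_pos: [0.4782, 0.3504, 0.1614]
tool_rot: [0.843, 0.538, 0.003, 0.001]
ft_force: [-0.2, 0.2, -1.6]
finger_gap: 0.0315
18.6 [0.4774 0.3498 0.1595] [ 3.138e+00 -2.000e-03  1.137e+00] 0.0314 [-0.69  0.51 -0.06  1.97  0.05  0.66  0.36] [ 0.5  1.  -2.1]
```

View pics/scene15.png

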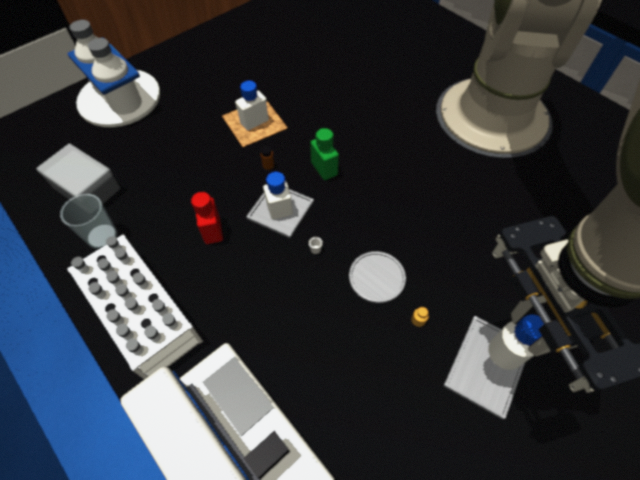

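The round bottle is held at (520,340). Shift (18, -231) to the round tray.

```bash
python3 -m creep '[[0,0,0,1,-11,0,20],[0,0,0,3,-33,0,20],[0,0,0,5,-60,0,20],[0,0,0,7,-87,0,20],[0,0,0,9,-114,0,20],[0,0,0,11,-141,0,20],[0,0,0,13,-166,0,20],[0,0,0,15,-190,0,20],[0,0,0,17,-211,0,20],[0,0,0,18,-225,0,20],[0,0,0,18,-231,0,20],[0,0,0,18,-231,0,20]]'; python3 -m creep '[[0,0,0,0,0,0,20],[0,0,0,0,0,0,20]]';python3 caps.py 16|tail -1;  sed -i "s#pics/scene13#pics/scene16#" a.py; python3 a.py | grep ob
```

```text
clock: 19.6
tool_pos: [0.4949, 0.1166, 0.1589]
tool_rot: [0.843, 0.537, 0.001, 0.001]
ft_force: [-0.7, 0.0, -2.7]
finger_gap: 0.0315
clock: 19.77
tool_pos: [0.4945, 0.1173, 0.1586]
tool_rot: [0.843, 0.538, 0.001, 0.001]
ft_force: [0.1, 0.3, -2.6]
finger_gap: 0.0312
19.8667 [0.4947 0.1177 0.1588] [ 3.139e+00 -1.000e-03  1.136e+00] 0.0314 [-0.29  0.43 -0.08  2.15  0.06  0.57  0.72] [-0.1 -0.  -1.9]
top ob ((479.58154296875, 359.604736328125), (173.22659301757812, 207.29635620117188), 86.85842895507812)
scene ob ((473.8162536621094, 347.62457275390625), (135.87164306640625, 98.56048583984375), 18.09756088256836)
```

View pics/scene16.png

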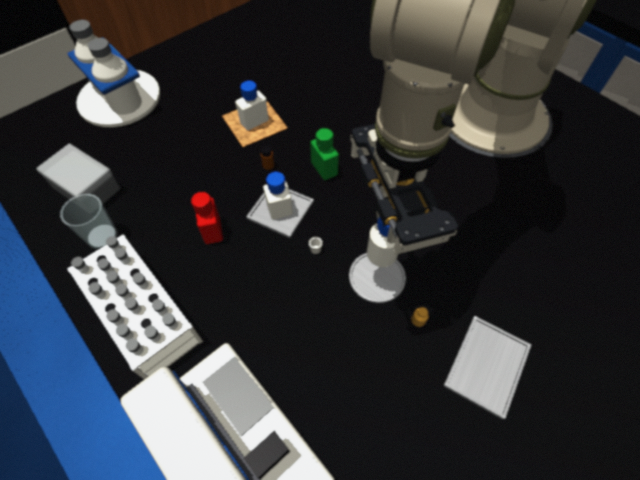

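The round bottle is over the round tray at (382,243), and the oblong tray is empty, centred at (474, 347) mm. I lower to z = 0.079.

```bash
python3 -m creep '[[0,0,0,1,1,-10,20],[0,0,0,1,1,-25,20],[0,0,0,1,1,-40,20],[0,0,0,1,1,-55,20],[0,0,0,1,1,-66,20],[0,0,0,1,1,-73,20],[0,0,0,1,1,-76,20],[0,0,0,1,1,-78,20],[0,0,0,1,1,-79,20],[0,0,0,1,1,-80,20],[0,0,0,1,1,-80,20],[0,0,0,1,1,-80,20]]'; python3 caps.py 17|tail -1
```

```text
clock: 20.87
tool_pos: [0.4959, 0.1189, 0.0795]
tool_rot: [0.843, 0.538, 0.001, 0.001]
ft_force: [-0.8, 1.0, 3.0]
finger_gap: 0.0315
20.9667 [0.496  0.1189 0.0795] [ 3.139e+00 -1.000e-03  1.136e+00] 0.0317 [-0.31  0.56 -0.06  2.2   0.09  0.37  0.7 ] [-2.6  1.5  6. ]
```

View pics/scene17.png

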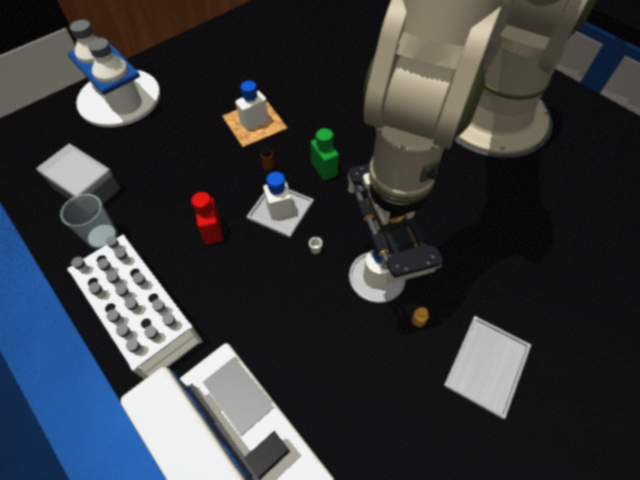

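The bottle rests on the round tray. I release, rise, and return to the parked flat bottle.

```bash
python3 -m creep '[[0,0,0,0,0,0,40],[0,0,0,0,0,0,50],[0,0,0,0,0,0,70],[0,0,0,0,0,0,70],[0,0,0,0,0,0,70],[0,0,0,0,0,15,70],[0,0,0,0,0,40,70],[0,0,0,0,0,70,70],[0,0,0,0,0,100,70],[0,0,0,0,0,130,70],[0,0,0,0,0,140,70]]'
python3 -m creep '[[0,0,0,0,-15,0,70],[0,0,0,-5,-50,0,70],[0,0,0,-10,-87,0,70],[0,0,0,-16,-125,0,70],[0,0,0,-22,-163,0,70],[0,0,0,-28,-201,0,70],[0,0,0,-34,-239,0,70],[0,0,0,-40,-277,0,70],[0,0,0,-46,-315,0,70],[0,0,0,-52,-353,0,70],[0,0,0,-58,-390,0,70],[0,0,0,-65,-430,0,70]]'; python3 caps.py 18
```

```text
clock: 21.88
tool_pos: [0.4973, 0.1192, 0.2232]
tool_rot: [0.843, 0.538, 0.004, 0.002]
ft_force: [0.6, 0.1, 0.2]
finger_gap: 0.07
clock: 22.88
tool_pos: [0.4316, -0.3121, 0.2227]
tool_rot: [0.843, 0.538, 0.004, 0.001]
ft_force: [0.5, 0.8, 0.1]
finger_gap: 0.07
[218.4  85.4] [216.7 434. ] [0.8516 0.1768 0.118 ] 1.29 | z.09: [0.8652 0.1817] [0.8542 0.1691]
[586.8 163.5] [104.7  71.1] [ 0.639  -0.5372  0.1356] 0.46 | z.09: [ 0.654  -0.5616] [ 0.6255 -0.6039]
[628.2 187.8] [104.7  71.1] [ 0.6118 -0.6641  0.0474] 2.1 | z.09: [ 0.5985 -0.6371] [ 0.6255 -0.6039]
[371.8 232.5] [275.4 181.3] [ 0.5345 -0.1143  0.0887] 0.29 | z.09: [ 0.5345 -0.1143] [ 0.5349 -0.1131]
[254.4 257.1] [382.9 249.5] [0.4958 0.1183 0.0993] 0.7 | z.09: [0.4978 0.1187] [0.4908 0.1158]
[493.7 280.3] [248.3  89.2] [ 0.4266 -0.3424  0.0939] 0.17 | z.09: [ 0.4269 -0.3436] [ 0.4243 -0.3468]
22.9833 [ 0.4299 -0.3174  0.2226] [ 3.135e+00 -2.000e-03  1.127e+00] 0.0704 [ 0.52  0.36  0.01  2.04 -0.01  0.73  1.67] [-0.8  0.6 -0.4]
```

View pics/scene18.png

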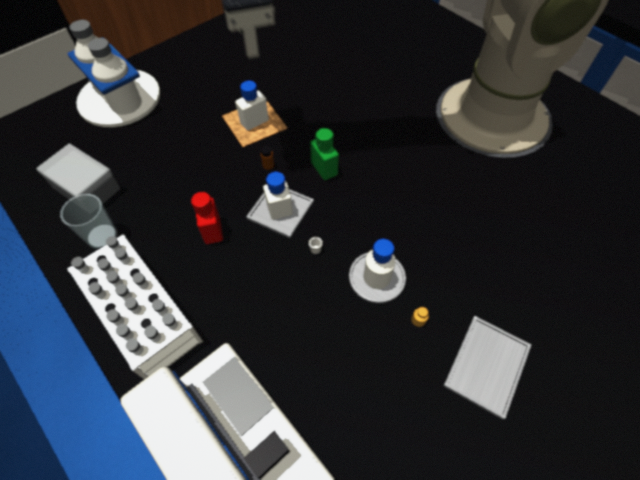

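Round and square bottles are both standing centred. Next I come down over the flat bottle at (0.4267, -0.3425).

```bash
python3 -m creep '[[0,0,0,-2,-15,0,70],[0,0,0,-3,-25,0,70],[0,0,0,-3,-25,0,70],[0,0,0,-3,-25,-25,70],[0,0,0,-3,-25,-55,70],[0,0,0,-3,-25,-85,70],[0,0,0,-3,-25,-105,70],[0,0,0,-3,-25,-112,70],[0,0,0,-3,-25,-112,70]]'; python3 caps.py 19|tail -1
```

```text
clock: 23.73
tool_pos: [0.4266, -0.3407, 0.109]
tool_rot: [0.845, 0.535, 0.002, 0.001]
ft_force: [0.1, 0.2, -0.3]
finger_gap: 0.07
23.8333 [ 0.4275 -0.3419  0.1112] [ 3.134e+00 -2.000e-03  1.128e+00] 0.0695 [ 0.57  0.54  0.    2.11 -0.01  0.49  1.71] [ 0.4 -0.4 -0.3]
```

View pics/scene19.png

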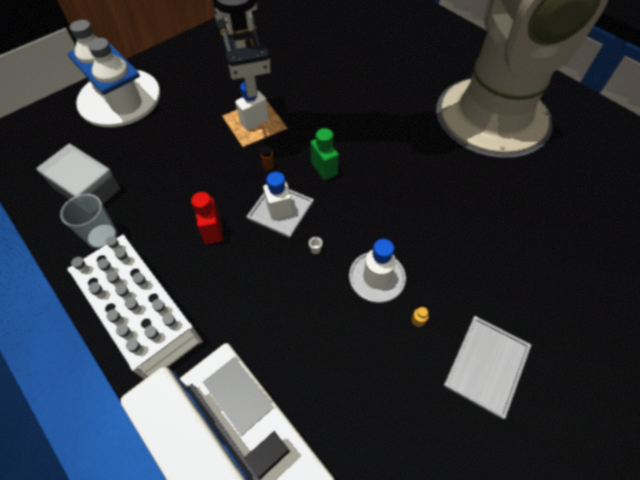

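The fingers straddle the flat bottle's cap at (250,90). I grip and lift it 130 mm, which clears every bottle in the way.

```bash
python3 -m creep '[[0,0,0,0,0,-12,70],[0,0,0,0,0,-24,70],[0,0,0,0,0,-35,70],[0,0,0,0,0,-36,70],[0,0,0,0,0,-36,50],[0,0,0,0,0,-36,40],[0,0,0,0,0,-36,20],[0,0,0,0,0,-36,20],[0,0,0,0,0,-36,20],[0,0,0,0,0,-36,20],[0,0,0,0,0,-36,20]]' 20; python3 -m creep '[[0,0,0,0,0,5,20],[0,0,0,0,0,15,20],[0,0,0,0,0,30,20],[0,0,0,0,0,45,20],[0,0,0,0,0,60,20],[0,0,0,0,0,75,20],[0,0,0,0,0,90,20],[0,0,0,0,0,105,20],[0,0,0,0,0,120,20],[0,0,0,0,0,132,20],[0,0,0,0,0,140,20],[0,0,0,0,0,140,20]]'; python3 caps.py 20|tail -1
```

```text
clock: 24.75
tool_pos: [0.4276, -0.342, 0.0754]
tool_rot: [0.845, 0.535, 0.003, 0.003]
ft_force: [0.0, -0.1, 2.4]
finger_gap: 0.0315
clock: 25.75
tool_pos: [0.4281, -0.3424, 0.2175]
tool_rot: [0.845, 0.534, 0.004, 0.004]
ft_force: [-0.2, -0.3, -1.5]
finger_gap: 0.0316
25.85 [ 0.4274 -0.3419  0.2156] [ 3.134e+00 -2.000e-03  1.128e+00] 0.0317 [ 0.56  0.39  0.01  2.02 -0.01  0.73  1.71] [-0.9  0.3 -2.1]
```

View pics/scene20.png

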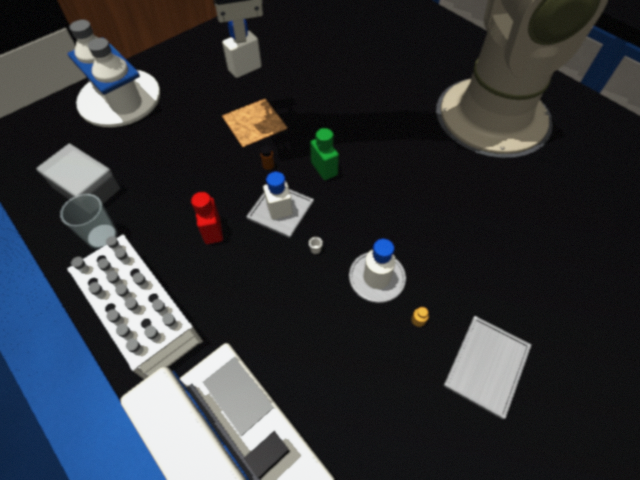

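It is held upright at (242,52). The shift to the oblong tray is (46, 689), in three stages.

```bash
python3 -m creep '[[0,0,0,1,8,0,20],[0,0,0,2,25,0,20],[0,0,0,4,47,0,20],[0,0,0,5,71,0,20],[0,0,0,7,95,0,20],[0,0,0,8,119,0,20],[0,0,0,10,143,0,20],[0,0,0,11,167,0,20],[0,0,0,13,191,0,20],[0,0,0,14,215,0,20],[0,0,0,16,239,0,20],[0,0,0,17,260,0,20]]'; python3 -m creep '[[0,0,0,2,20,0,20],[0,0,0,4,42,0,20],[0,0,0,5,64,0,20],[0,0,0,7,86,0,20],[0,0,0,8,108,0,20],[0,0,0,10,130,0,20],[0,0,0,11,152,0,20],[0,0,0,13,174,0,20],[0,0,0,14,196,0,20],[0,0,0,16,218,0,20],[0,0,0,17,240,0,20],[0,0,0,18,260,0,20]]';python3 caps.py 21|tail -1
```

```text
clock: 26.85
tool_pos: [0.4438, -0.0797, 0.2149]
tool_rot: [0.845, 0.535, 0.002, 0.002]
ft_force: [-0.1, 0.5, -0.9]
finger_gap: 0.0316
clock: 27.85
tool_pos: [0.4608, 0.1819, 0.2141]
tool_rot: [0.845, 0.535, 0.002, 0.002]
ft_force: [0.4, -0.3, -1.7]
finger_gap: 0.0316
27.95 [0.461  0.1841 0.2141] [ 3.137e+00 -2.000e-03  1.134e+00] 0.0317 [-0.42  0.33 -0.1   2.12  0.06  0.69  0.58] [ 0.4 -0.3 -1.2]
```

```bash
python3 -m creep '[[0,0,0,1,10,0,20],[0,0,0,2,27,0,20],[0,0,0,4,47,0,20],[0,0,0,6,69,0,20],[0,0,0,8,91,0,20],[0,0,0,9,113,0,20],[0,0,0,11,134,0,20],[0,0,0,12,150,0,20],[0,0,0,13,159,0,20],[0,0,0,13,163,0,20],[0,0,0,13,163,0,20],[0,0,0,13,163,0,20]]';python3 caps.py 22|tail -1
```

```text
clock: 28.95
tool_pos: [0.474, 0.3459, 0.2139]
tool_rot: [0.844, 0.537, 0.002, 0.002]
ft_force: [-0.8, -0.2, -1.5]
finger_gap: 0.0316
29.05 [0.4742 0.3457 0.2141] [ 3.136e+00 -2.000e-03  1.132e+00] 0.0312 [-0.65  0.44 -0.11  1.93  0.07  0.78  0.33] [ 0.8  0.2 -1.9]
```

View pics/scene22.png

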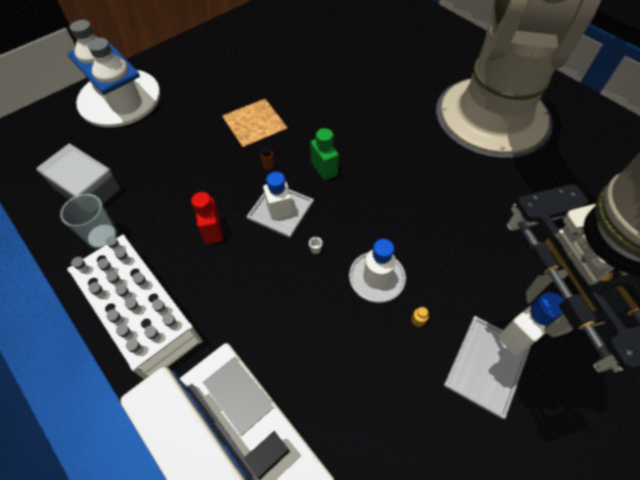

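The bottle is over the oblong tray (its image at (525,325)), and the way down is clear. It should touch at z = 0.0744.

```bash
python3 -m creep '[[0,0,0,0,1,-10,20],[0,0,0,0,1,-28,20],[0,0,0,0,1,-46,20],[0,0,0,0,1,-64,20],[0,0,0,0,1,-82,20],[0,0,0,0,1,-100,20],[0,0,0,0,1,-115,20],[0,0,0,0,1,-125,20],[0,0,0,0,1,-131,20],[0,0,0,0,1,-134,20],[0,0,0,0,1,-136,20],[0,0,0,0,1,-136,20]]';python3 caps.py 23|tail -1
```

```text
clock: 30.05
tool_pos: [0.4744, 0.3467, 0.0783]
tool_rot: [0.844, 0.536, 0.002, 0.002]
ft_force: [-0.5, 1.0, -1.9]
finger_gap: 0.0318
30.15 [0.4745 0.3469 0.0787] [ 3.136e+00 -3.000e-03  1.132e+00] 0.0316 [-0.67  0.62 -0.08  2.03  0.11  0.49  0.29] [ 0.5  0.6 -1.2]
```

```bash
python3 -m creep '[[0,0,0,0,0,-1.5,20],[0,0,0,0,0,-3,20],[0,0,0,0,0,-4,20],[0,0,0,0,0,-4.5,20],[0,0,0,0,0,-4.5,20],[0,0,0,0,0,-4.5,20]]';python3 caps.py 24|tail -1
```

```text
clock: 30.65
tool_pos: [0.4745, 0.347, 0.0745]
tool_rot: [0.844, 0.536, 0.003, 0.002]
ft_force: [-0.6, -0.3, 2.2]
finger_gap: 0.0312
30.75 [0.4745 0.3471 0.0745] [ 3.136e+00 -3.000e-03  1.132e+00] 0.0318 [-0.68  0.63 -0.08  2.03  0.11  0.48  0.29] [-1.1  0.6  4.6]
```

View pics/scene24.png

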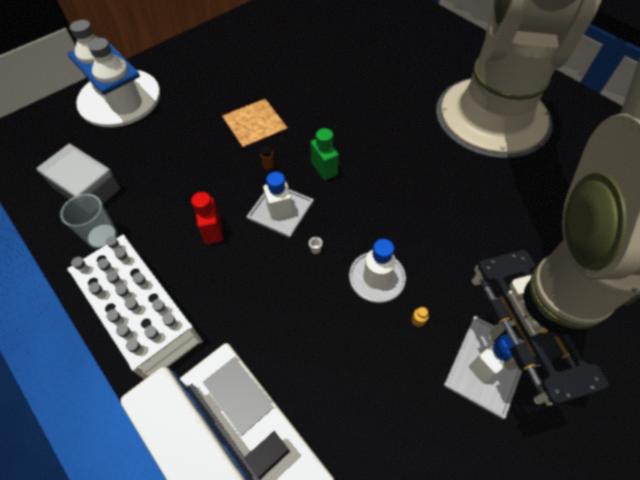

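The bottle stands on the oblong tray at (492,358) with contact felt. I release and rise.

```bash
python3 -m creep '[[0,0,0,0,0,0,40],[0,0,0,0,0,0,50],[0,0,0,0,0,0,70],[0,0,0,0,0,0,70],[0,0,0,0,0,0,70],[0,0,0,0,0,15,70],[0,0,0,0,0,40,70],[0,0,0,0,0,70,70],[0,0,0,0,0,100,70],[0,0,0,0,0,130,70],[0,0,0,0,0,140,70]]'
python3 -m creep '[[0,0,0,-15,30,0,70],[0,0,0,-30,70,0,70],[0,0,0,-45,110,0,70],[0,0,0,-60,150,0,70],[0,0,0,-75,190,0,70],[0,0,0,-90,230,0,70],[0,0,0,-100,260,0,70],[0,0,0,-100,260,0,70],[0,0,0,-100,260,0,70]]';python3 caps.py 25
python3 -c "
import cv2,numpy as np
a=cv2.imread('pics/scene25.png');b=cv2.imread('pics/top25.png')
cv2.imwrite('pics/c25.png',np.vstack([cv2.resize(a[80:430,220:560],None,fx=.82,fy=.82),]));
cv2.imwrite('pics/c25.png',np.hstack([cv2.resize(a[150:430,230:560],(400,339)),cv2.resize(b[180:340,100:500],(400,160),).repeat(1,0) if 0 else np.pad(cv2.resize(b[180:340,100:500],(400,160)),((0,179),(0,0),(0,0)))]))"
```

```text
clock: 31.67
tool_pos: [0.4758, 0.348, 0.2186]
tool_rot: [0.844, 0.536, 0.005, 0.001]
ft_force: [0.6, 1.1, 0.8]
finger_gap: 0.0699
clock: 32.42
tool_pos: [0.3734, 0.6099, 0.2171]
tool_rot: [0.843, 0.538, 0.005, 0.001]
ft_force: [-0.1, -0.4, -0.1]
finger_gap: 0.0702
[216.9  85.4] [216.7 434.1] [0.8507 0.1786 0.1216] 2.64 | z.09: [0.8654 0.1848] [0.8543 0.1692]
[371.8 232.5] [275.4 181.3] [ 0.5345 -0.1143  0.0887] 0.29 | z.09: [ 0.5345 -0.1143] [ 0.5349 -0.1131]
[254.3 257.1] [382.9 249.5] [0.4958 0.1184 0.0994] 0.61 | z.09: [0.4978 0.1189] [0.4908 0.1158]
[137.  275.4] [507.3 346.7] [0.4736 0.347  0.0924] 0.83 | z.09: [0.4741 0.3471] [0.472  0.3476]
32.5167 [0.3762 0.6069 0.2176] [ 3.133 -0.006  1.132] 0.0699 [-1.04  0.59 -0.1   1.63  0.08  0.92 -0.04] [0.6 0.5 0.6]
```

View pics/c25.png

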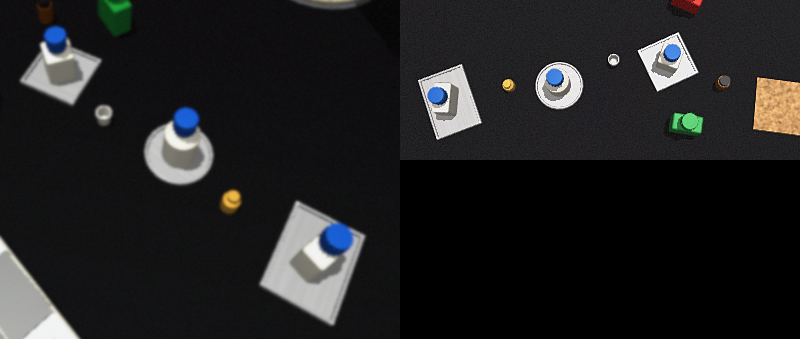

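All three bottles stand upright in the middle of their trays: square at (275,181), round at (383,250) and flat at (507,347) in the scene view. The bystanders have not moved and the arm is clear, so I hand in.

```bash
python3 -c "
from bench import robot
print(robot.hand_in())"
```

```text
the job is handed in; nothing more can be done
None
```

All three bottles are on the trays of their own shape, and I handed the job in at about 32.5 s. I parked the flat bottle on the cork mat. Then the square bottle went to the square tray, the round one to the round tray and the flat one to the oblong tray, each held by its cap.

The last two-view check put each cap within about 1.5 mm of its tray's centre:

| Bottle | Cap (m) | Tray centre (m) |
|---|---|---|
| Round | (0.496, 0.118) | (0.496, 0.119) |
| Square | (0.5345, -0.114) | (0.534, -0.113) |
| Flat | (0.474, 0.347) | (0.474, 0.347) |

All three looked upright in both views, and the arm was clear of everything. The vial, crucible and weight looked unmoved in the pictures, but I did not measure them again. No check failed. The two cameras differed by about 2 mm on the trays, and by up to about 5 mm on a cap when each was cast onto one fixed height. The job gave no verdict on hand-in.

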